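# Chock the sample tube on the sloping reading panel

## Task

Put the chock (yellow bar, black rubber feet) squarely inside the blue outline on the sloping panel, its bar level across the slope. Only then take the orange-capped tube from the cradle, lay it across the slope centred against the uphill side of the chock's two feet, and let go only there, so that it stays put and is neither dropped nor left to roll. The tube must not be set on the panel before the chock stands there; leave the blue-capped tube where it lies.

Things in the scene. Friction and masses are not known exactly. Their poses are not given: they have to be found in the camera images.
- tube: Sample tube with the ORANGE cap lying level in a low grey cradle: smooth cylinder 30 mm across, 115 mm long, 40 to 90 g. Origin mid-length on its axis, 27 mm above the bench; x along it to the cap, y and z turn as it rolls. Fingers fit beside its middle 70 mm (cradle plate 5 mm thick there); its neighbour lies parallel 84 mm away. On the panel it rolls away unless chocked.
- blue_tube: The same sort of tube with a BLUE cap in the cradle's other place: not wanted, stays where it lies. Origin and axes as for the orange-capped tube. Which tube lies in which place varies.
- chock: Loose chock, H-shaped from above, 150 g, same either way round. Yellow grip bar 16 mm wide (x), 104 long (y), 40 high joins two black rubber feet at its ends, each 80 (x, 40 each side) by 27 (y) by 14 high. Beside the bar, between the feet, are notches 50 wide, 32 deep: room for a finger beside a tube lying against the feet. Origin: centre of underside, z up. Does not slide on the panel.
- panel: Fixed grey panel, flat top 210 x 210 mm sloping 6 degrees, no rim. Origin: on the bench below the middle of the blue outline (94 x 118 mm); x uphill (horizontal), y level across, z vertical. The top is 20 mm above the origin, rising 0.105 per unit along +x, from x = -80 to 130 mm, y = -105 to 105. A tube against the chock has its axis 55 mm uphill of the chock's middle.

How it is judged:
On the way, in this order (a step that is already met when the one before it is completed fails the run):
1. the chock stands released in the blue outline, square to the slope (horizontal distance between chock and panel below 0.02 m and angle between the y axis of chock and the y axis of panel, either way round below 0.2 rad and angle between chock's own z axis and vertical below 0.16 rad and height (world z) of chock below 0.03 m and linear speed of chock below 0.02 m/s and contact force between the fingers and chock below 0.1 N), for 0.2 s.
2. the orange-capped tube lies released against the uphill side of the chock ((x of tube in the frame of chock between 0.048 and 0.064 m or x of tube in the frame of chock between -0.064 and -0.048 m) and y of tube in the frame of chock between -0.025 and 0.025 m and angle between the x axis of tube and the y axis of chock, either way round below 0.18 rad and x of tube in the frame of panel above 0.02 m and height (world z) of tube below 0.055 m and linear speed of tube below 0.02 m/s and angular speed of tube below 0.5 rad/s and contact force between the fingers and tube below 0.1 N), for 0.2 s.
At the end, for the whole second after the job is handed in: Chock flat on the panel within 20 mm of the outline's middle, bar within 0.2 rad of level across the slope; orange-capped tube uphill of it, axis 48 to 64 mm from the chock's middle, centred within 25 mm, parallel within 0.18 rad; both released and at rest; blue-capped tube not moved (all of step 1 and all of step 2); the robot touches nothing.
It fails at once if the orange-capped tube is set on the panel while the chock is not in its place (contact force between tube and panel above 0.2 N and horizontal distance between chock and panel above 0.025 m).
It fails at once if the tube is dropped (from more than about 25 mm) or rolls away, faster than 0.7 m/s out of the fingers (linear speed of tube above 0.7 m/s and contact force between the fingers and tube below 0.01 N).
It fails at once if the tube is let go before it lies against the chock and rolls loose (more than about 25 mm down the slope) (angular speed of tube above 8 rad/s and contact force between the fingers and tube below 0.01 N).
It fails at once if the blue-capped tube is moved by more than 20 mm (distance of blue_tube from where it was at the start of the episode above 0.02 m).
It also fails if it takes over 56 s, if anything falls off the work surface, if the arm or the gripper's body presses on something with over 40 N, if the wrist force passes 120 N, or if a joint passes its speed limit or range.

## Robot

A 6-joint arm with a two-finger parallel gripper is mounted at the origin on the work surface. World frame = base frame: x ahead of the robot, y to its left, z up, the work surface at z = 0. Lengths are in m, angles in rad, forces in N, time in s.
With the tool pointing down it reaches from about 0.325 to 0.75 m from the base axis. Payload 7.6 kg.
Tool frame: the origin (TCP) lies midway between the tips of the shut fingers; the grasp point (between the pads) lies 19 mm behind it; z points along the fingers, y is the line along which they close (so a half turn about z gives the same grasp; the last joint's range is limited). The gripper opens to 85 mm and grips with 20 to 120 N. Pads are 22 mm wide; open, the fingers measure 114 mm over their backs; the gripper's body (76 mm by 85 mm) begins 54 mm behind the grasp point. The pads swing forward as they close: fully open they stand 13 mm farther back than shut.
Start: joints at [1.247, 0.052, 1.401, -0, 1.689, -0.07], TCP at [0.132, 0.508, 0.231] pointing down, gripper open.
Joint ranges: [-2.9, 2.9], [-0.91, 2.17], [0.12, 2.37], [-1.06, 4.2], [0.26, 2.73], [-2.93, 2.93]. Speed limits (rad/s): [2.57, 2.57, 3.01, 3.14, 3.14, 3.14].

## Interface

Orientations are given as a rotation vector (axis times angle).
In Python, from workcell import r, imaging gives the robot as it stands.
- The arm moves only by the tool move_arm, never from a script. Its argument "steps" is a list of rows, each a list of 7 numbers: the shift along the tool's x, y, z in cm, then the turn, a rotation vector about the tool's x, y, z in rad, then the opening in per cent of the stroke, from 0 (shut) to 100 (fully open). A call has 1 to 20 rows; each row is the pose to reach, as a shift and turn from the pose commanded when the call began, along the tool's axes at that moment; what a row does not reach only later rows make up. A row lasts 1/10 s, in which the tool goes at most 50 mm and 8.59 degrees, less where a joint would pass 70% of its speed; a pose out of reach is approached as far as the arm can. A call with a gripper value outside its range is refused whole. The fingers move at their own pace and stop on an object; the grip force is fixed at half the most. Time passes only in rows, so rows that repeat a pose let the fingers close. It gives the time, the measured TCP pose, the force, the opening and the grip force at its end, in the units of the state.
- r.get_state(): the state, without advancing time (a new reading comes with each control period).
- imaging.get_image(name): name is "scene" or "top" or "wrist"; returns the picture (400x640x3 uint8, blue, green, red); there is no depth.
- imaging.camera_model(name): a dict with "K" (3x3 intrinsics, pixels), "k1" (the pictures are not rectified: a ray, as slopes to the right and down, at radius r is drawn at 1 + k1 r^2 times it, then the intrinsics apply), "world_to_cam" (4x4, takes a point from world to camera coordinates); the wrist camera has in their place "hand_eye" (4x4, takes a point from camera to tool coordinates, whose origin is the TCP and whose axes are the flange's). Camera axes: x right, y down, z forward; pixel columns grow to the right and rows downward; lengths in m; the calibration is good to about 2 mm. A picture is of the moment at which its call begins: read the wrist's pose just before it. camera_model takes no time and is no camera call.
- r.finish_job(): hands the job in; it is judged then, once.
Trained networks look in the newest picture that a camera, given by its name, has taken for a name from the list of things; names that differ only in an ending like _2 or _b are one class to them, and where a whole thing is asked for, a point or a joint stands for the part that bears it (a point fixed in the world has none). Each returns a list of dicts, best first, with "confidence" (0 to 1); they miss things now and then, are a little off and sometimes report something else, mostly with a low value. They report only what shows in the picture. A call takes as long as a camera call.
- imaging.recognise(camera, name): "box" ([centre column, centre row, width, height] in pixels, round what is visible of it).
The state is a dict: "clock": time; "q": joint angles; "joint_velocities": joint speeds; "tau": joint torques, N m; "tool_pos": TCP position; "orientation": TCP orientation; "ft_force": force on the tool from outside, world axes, zero at the start; "torque": the same for the moment, N m; "grip_width": finger opening in m; "finger_force": force on a finger pad.
Only numpy, scipy, OpenCV 4.12 (cv2) and the standard library are available. Lean on these libraries where they do the work, as an engineer would, in place of code of your own. Each camera call takes 0.05 s, during which the arm holds its last target. There are 200 camera calls.

## Working session

There is one attempt and no reset: what is moved stays moved. The work goes in short steps, Python scripts to look and compute and a tool call to move; the robot and the scene stay as the last step left them, time stands still between calls to the robot, and variables do not carry over. Pictures are saved under pics/ and viewed, at most 10 in all, crops included, and the job is handed in when it is done.

Besides the shell and the picture viewer there is one more tool, called after "Request:" as name([rows], argument=value, ...), one row to a line, values as JSON. move_arm: Moves the arm, as the interface text tells. Its arguments: {"type":"object","properties":{"steps":{"type":"array"}},"required":["steps"]}

```bash
mkdir -p pics
cat > h.py <<'E'
import numpy as np, cv2
from workcell import r, imaging
from scipy.spatial.transform import Rotation as R
def model(n):
    m=imaging.camera_model(n); K=np.array(m["K"]); k1=m["k1"]
    if "world_to_cam" in m: T=np.linalg.inv(np.array(m["world_to_cam"]))
    else:
        s=r.get_state(); W=np.eye(4); W[:3,:3]=R.from_rotvec(s["orientation"]).as_matrix(); W[:3,3]=s["tool_pos"]
        T=W@np.array(m["hand_eye"])
    return K,k1,T
def pt(n,uv,z,M=None):
    "pixel -> world at height z"
    K,k1,T=M or model(n)
    p=cv2.undistortPoints(np.array([[uv]],float),K,np.array([k1,0,0,0.]))[0,0]
    d=T[:3,:3]@np.array([p[0],p[1],1]); o=T[:3,3]
    return o+d*(z-o[2])/d[2]
def proj(n,P,M=None):
    K,k1,T=M or model(n); Ti=np.linalg.inv(T)
    return cv2.projectPoints(np.array(P,float).reshape(-1,1,3),cv2.Rodrigues(Ti[:3,:3])[0],Ti[:3,3],K,np.array([k1,0,0,0.]))[0][:,0]
E
python3 - <<'E'
from h import *
for n in ("top","scene"):
    cv2.imwrite(f"pics/{n}0.png",imaging.get_image(n))
    for o in ("tube","blue_tube","chock","panel"):
        for d in imaging.recognise(n,o)[:2]:
            print(n,o,np.round(d["box"]),round(d["confidence"],2),pt(n,d["box"][:2],.025).round(3))
print(r.get_state())
E
```

```text
top tube [460. 204.  22.  58.] 0.6 [ 0.525 -0.37   0.025]
top blue_tube [424. 200.  24.  50.] 0.92 [ 0.532 -0.287  0.025]
top chock [326. 234.  42.  47.] 0.95 [ 0.449 -0.07   0.025]
top panel [211. 193. 112. 112.] 0.7 [0.534 0.189 0.025]
scene tube [197. 158.  51.  42.] 0.8 [ 0.526 -0.362  0.025]
scene blue_tube [223. 173.  47.  45.] 0.82 [ 0.541 -0.287  0.025]
scene chock [332. 183.  53.  56.] 0.87 [ 0.473 -0.067  0.025]
scene panel [445. 257. 150. 127.] 0.65 [0.557 0.188 0.025]
scene panel [197. 157.  45.  42.] 0.62 [ 0.523 -0.365  0.025]
{'clock': 0.5, 'q': array([ 1.24669478e+00,  5.22020994e-02,  1.40073396e+00, -5.38787846e-06,
        1.68860514e+00, -7.02967255e-02]), 'joint_velocities': array([ 3.83386911e-05, -1.35548042e-04, -1.63025507e-03,  8.50312677e-04,
        1.12820173e-03, -3.56439129e-04]), 'tau': array([-5.39877128e-04, -3.81219649e+01, -3.60042787e+01, -9.90865169e-05,
        7.50682048e-04, -1.44842090e-05]), 'tool_pos': array([0.13180142, 0.50819373, 0.23130508]), 'orientation': array([3.97605528e-01, 3.11631480e+00, 7.76007707e-05]), 'ft_force': array([ 0.32714837, -0.18458088, -0.00658631]), 'torque': array([ 0.01943057, -0.00388443, -0.04664374]), 'finger_force': 0.0, 'grip_width': 0.0854982647258801}
```

View pics/top0.png

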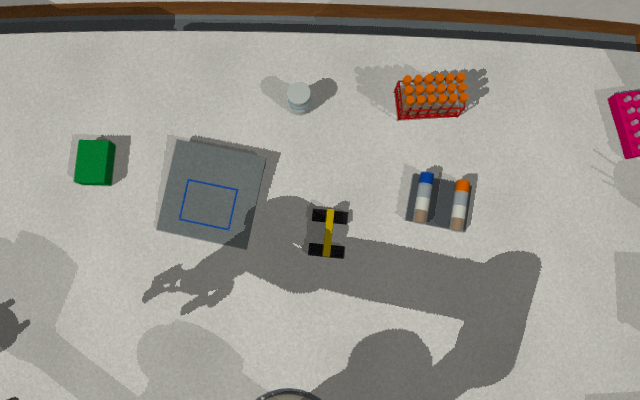

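Top view: chock bar at about (328,232), blue outline centred near (209,204) with the long low side of the panel toward the robot (uphill = image up), orange-capped tube at (460,204), blue at (424,198).

```bash
cat >> h.py <<'E'
def blob(img,lo,hi,roi):
    "largest HSV blob in roi x0,y0,x1,y1 -> contour points (full-image pixels)"
    x0,y0,x1,y1=roi
    m=cv2.inRange(cv2.cvtColor(img[y0:y1,x0:x1],cv2.COLOR_BGR2HSV),lo,hi)
    c=max(cv2.findContours(m,cv2.RETR_EXTERNAL,cv2.CHAIN_APPROX_NONE)[0],key=lambda c:len(c))
    return c[:,0]+[x0,y0]
def rect(n,c,z,M=None):
    "min area rectangle on world plane z: centre, sizes (mm), angle of long axis (rad)"
    M=M or model(n)
    w=np.array([pt(n,p,z,M)[:2] for p in c])*1000
    b=cv2.boxPoints(cv2.minAreaRect(w.astype(np.float32))); e=[b[1]-b[0],b[2]-b[1]]
    l=[np.linalg.norm(v) for v in e]; v=e[int(np.argmax(l))]
    return b.mean(0).round(1),np.round(sorted(l),1),round(float(np.arctan2(v[1],v[0])%np.pi),3)
BLUE=((105,90,60),(130,255,255)); YEL=((20,120,50),(35,255,255)); ORG=((5,150,80),(18,255,255))
E
python3 - <<'E'
from h import *
im=cv2.imread("pics/top0.png")
print("outline",rect("top",blob(im,*BLUE,(150,130,270,250)),.020))
print("bar",rect("top",blob(im,*YEL,(290,190,370,280)),.040))
print("cap",rect("top",blob(im,*ORG,(445,160,480,240)),.03))
print("bluecap",rect("top",blob(im,*BLUE,(410,160,440,240)),.03))
b=imaging.get_image("top")
M=model("top")
print(pt("top",(462,183),.035,M),pt("top",(456,227),.035,M))
print(R.from_rotvec(r.get_state()["orientation"]).as_matrix().round(3))
print(imaging.camera_model("wrist"))
E
```

```text
outline (array([509.6, 196.5], dtype=float32), array([ 96.2, 120.7], dtype=float32), 1.396)
bar (array([453. , -73.4], dtype=float32), array([ 18.2, 104.7], dtype=float32), 3.069)
cap (array([ 567.5, -373.6], dtype=float32), array([27.1, 31.2], dtype=float32), 1.448)
bluecap (array([ 583. , -291.4], dtype=float32), array([27. , 31.1], dtype=float32), 1.435)
[ 0.57143021 -0.37156172  0.035     ] [ 0.47208298 -0.35572547  0.035     ]
[[-0.968  0.251  0.   ]
 [ 0.251  0.968  0.   ]
 [-0.     0.    -1.   ]]
{'K': array([[280.44294426,   0.        , 317.29355298],
       [  0.        , 280.44294426, 196.58633929],
       [  0.        ,   0.        ,   1.        ]]), 'k1': -0.04976887491829317, 'hand_eye': array([[-2.53058719e-04, -9.46621881e-01, -3.22346011e-01,
         8.41233480e-02],
       [ 9.99999608e-01, -5.13135736e-04,  7.21854428e-04,
        -2.03574970e-04],
       [-8.48730454e-04, -3.22345702e-01,  9.46621639e-01,
        -1.43038115e-01],
       [ 0.00000000e+00,  0.00000000e+00,  0.00000000e+00,
         1.00000000e+00]])}
```

```bash
cat >> h.py <<'E'
YAW=-0.175  # panel x axis (uphill)
def Rt(ya,tilt=False):
    "tool pointing down (or along the panel's normal), tool y at world angle ya"
    z=np.array([0,0,-1.])
    if tilt: z=-np.array([-np.sin(.105)*np.cos(YAW),-np.sin(.105)*np.sin(YAW),np.cos(.105)])
    y=np.array([np.cos(ya),np.sin(ya),0]); y-=z*(y@z); y/=np.linalg.norm(y)
    return np.c_[np.cross(y,z),y,z]
def row(p,Rm):
    s=r.get_state(); R0=R.from_rotvec(s["orientation"]).as_matrix()
    print("row",(R0.T@(np.array(p)-s["tool_pos"])*100).round(2),R.from_matrix(R0.T@Rm).as_rotvec().round(3),"t",round(s["clock"],2),"q",s["q"].round(2))
E
python3 -c "
from h import *
row((.453,-.073,.17),Rt(1.498))"
```

```text
row [-45.68 -48.19   6.13] [ 0.     0.    -0.181] t 0.55 q [ 1.25  0.05  1.4  -0.    1.69 -0.07]
```

Request:
move_arm([
  [-45.7,-48.2,6.1,0,0,-0.18,100],
  [-45.7,-48.2,6.1,0,0,-0.18,100],
  [-45.7,-48.2,6.1,0,0,-0.18,100],
  [-45.7,-48.2,6.1,0,0,-0.18,100],
  [-45.7,-48.2,6.1,0,0,-0.18,100],
  [-45.7,-48.2,6.1,0,0,-0.18,100],
  [-45.7,-48.2,6.1,0,0,-0.18,100],
  [-45.7,-48.2,6.1,0,0,-0.18,100],
  [-45.7,-48.2,6.1,0,0,-0.18,100],
  [-45.7,-48.2,6.1,0,0,-0.18,100],
  [-45.7,-48.2,6.1,0,0,-0.18,100],
  [-45.7,-48.2,6.1,0,0,-0.18,100],
  [-45.7,-48.2,6.1,0,0,-0.18,100],
  [-45.7,-48.2,6.1,0,0,-0.18,100],
  [-45.7,-48.2,6.1,0,0,-0.18,100],
  [-45.7,-48.2,6.1,0,0,-0.18,100],
  [-45.7,-48.2,6.1,0,0,-0.18,100],
])

```text
clock: 2.25
tool_pos: [0.4529, -0.0721, 0.1706]
orientation: [0.114, 3.139, 0.0]
ft_force: [-0.5, -0.3, 0.2]
grip_width: 0.0853
finger_force: 0.0
```

Run:
```python
from h import *
M=model("wrist"); im=imaging.get_image("wrist"); cv2.imwrite("pics/w1.png",im)
try: print("bar",rect("wrist",blob(im,*YEL,(0,0,640,400)),.040,M))
except Exception as e: print(e)
print(r.get_state()["tool_pos"])
row((.453,-.073,.010),Rt(1.498))
```

```text
bar (array([451.9, -73.8], dtype=float32), array([ 15.6, 103.2], dtype=float32), 3.075)
[ 0.45294268 -0.07203257  0.17063243]
row [-0.   -0.1  16.06] [0.    0.001 0.001] t 2.3 q [-0.24 -0.11  1.68  0.    1.57 -1.74]
```

View pics/w1.png

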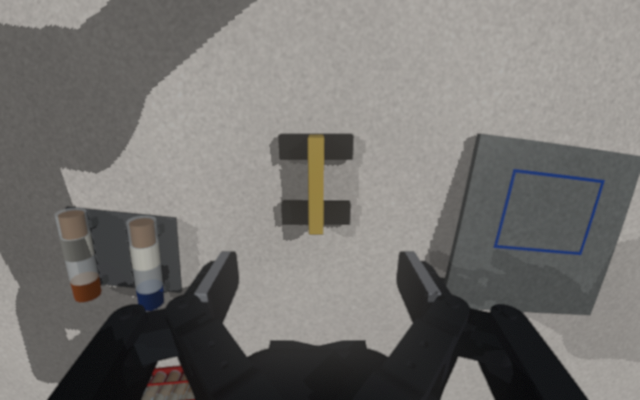

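The wrist view shows the bar at (316,185), matching the top measurement within 2 mm, with the fingers open astride it. Now to descend and grip.

Request:
move_arm([
  [-0.1,-0.2,4,0,0,0,100],
  [-0.1,-0.2,8,0,0,0,100],
  [-0.1,-0.2,11,0,0,0,100],
  [-0.1,-0.2,13.5,0,0,0,100],
  [-0.1,-0.2,15.2,0,0,0,100],
  [-0.1,-0.2,16.0,0,0,0,100],
  [-0.1,-0.2,16.0,0,0,0,0],
  [-0.1,-0.2,16.0,0,0,0,0],
  [-0.1,-0.2,16.0,0,0,0,0],
  [-0.1,-0.2,16.0,0,0,0,0],
  [-0.1,-0.2,16.0,0,0,0,0],
  [-0.1,-0.2,16.0,0,0,0,0],
  [-0.1,-0.2,16.0,0,0,0,0],
  [-0.1,-0.2,16.0,0,0,0,0],
])

```text
clock: 3.7
tool_pos: [0.4546, -0.0753, 0.0112]
orientation: [0.116, 3.138, -0.0]
ft_force: [-1.8, 1.0, 5.5]
grip_width: 0.015
finger_force: 59.8
```

```bash
python3 -c "
from h import *
n=np.array([-np.sin(.105)*np.cos(YAW),-np.sin(.105)*np.sin(YAW),np.cos(.105)])
c=np.array([.5092,.194,.020])
row(c+n*.09,Rt(-.175,True))"
```

```text
row [-2.54 27.35 -9.83] [-0.078 -0.087  1.67 ] t 3.7 q [-0.24  0.08  1.84  0.    1.23 -1.74]
```

Request:
move_arm([
  [0,0,-3,0,0,0,0],
  [0,0,-7,0,0,0,0],
  [0,1,-10,0,0,0.1,0],
  [0,4,-11,0,0,0.24,0],
  [-0.5,7,-11,-0.01,-0.01,0.38,0],
  [-1,10,-11,-0.02,-0.02,0.52,0],
  [-1,13,-11,-0.03,-0.03,0.66,0],
  [-1.5,16,-11,-0.04,-0.04,0.8,0],
  [-1.5,19,-11,-0.05,-0.05,0.94,0],
  [-2,22,-11,-0.06,-0.06,1.08,0],
  [-2.5,25,-10.5,-0.07,-0.07,1.22,0],
  [-2.5,27.3,-10,-0.08,-0.085,1.36,0],
  [-2.5,27.3,-9.8,-0.078,-0.087,1.5,0],
  [-2.5,27.3,-9.8,-0.078,-0.087,1.64,0],
  [-2.5,27.3,-9.8,-0.078,-0.087,1.67,0],
  [-2.5,27.3,-9.8,-0.078,-0.087,1.67,0],
  [-2.5,27.3,-9.8,-0.078,-0.087,1.67,0],
])

```text
clock: 5.4
tool_pos: [0.4988, 0.1951, 0.1079]
orientation: [2.344, 1.968, 0.1]
ft_force: [0.5, -0.4, -2.3]
grip_width: 0.0151
finger_force: 58.9
```

Run:
```python
from h import *
M=model("wrist"); im=imaging.get_image("wrist"); cv2.imwrite("pics/w2.png",im)
n=np.array([-np.sin(.105)*np.cos(YAW),-np.sin(.105)*np.sin(YAW),np.cos(.105)])
c=np.array([.5092,.194,.020])
print(r.get_state()["tool_pos"]); row(c+n*.013,Rt(-.175,True))
# predicted outline corners
u=np.array([np.cos(YAW),np.sin(YAW),0]);v=np.array([-u[1],u[0],0])
P=[np.array([.5096,.1965,.020])+a*.047*(u+[0,0,.105])+b*.059*v for a,b in((1,1),(1,-1),(-1,-1),(-1,1))]
q=proj("wrist",P,M); print(q.round())
cv2.polylines(im,[q.astype(np.int32)],True,(0,0,255),1); cv2.imwrite("pics/w2b.png",im)
```

```text
[0.49887232 0.19511541 0.10798996]
row [0.07 0.12 7.56] [-0.002  0.001  0.001] t 5.45 q [ 0.33  0.09  1.61 -0.05  1.35  0.51]
[[379. 129.]
 [370. 257.]
 [270. 257.]
 [262. 129.]]
```

View pics/w2b.png

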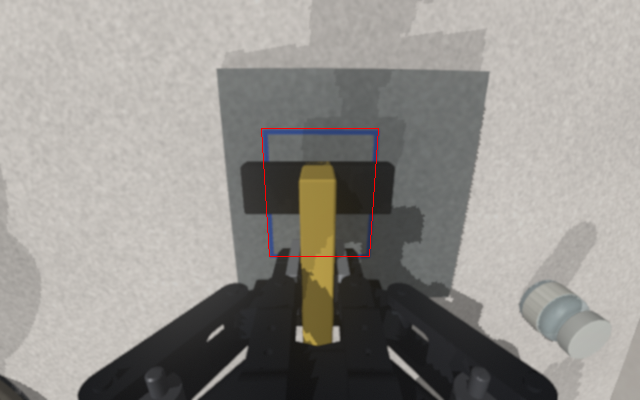

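The predicted outline (red) coincides with the blue one in the wrist picture (262–379, 129–257), the chock is held square over it, and the panel's wider margin (uphill) lies on the expected side.

Request:
move_arm([
  [0.1,0.1,3,0,0,0,0],
  [0.1,0.1,5.5,0,0,0,0],
  [0.1,0.1,6.8,0,0,0,0],
  [0.1,0.1,7.4,0,0,0,0],
  [0.1,0.1,7.6,0,0,0,0],
  [0.1,0.1,7.6,0,0,0,0],
])

```text
clock: 6.05
tool_pos: [0.5085, 0.1948, 0.0337]
orientation: [2.344, 1.967, 0.104]
ft_force: [-0.3, -0.7, -2.0]
grip_width: 0.0153
finger_force: 58.9
```

Request:
move_arm([
  [0,0,0.1,0,0,0,0],
  [0,0,0.2,0,0,0,0],
  [0,0,0.25,0,0,0,0],
  [0,0,0.25,0,0,0,0],
])

```text
clock: 6.45
tool_pos: [0.5085, 0.1948, 0.031]
orientation: [2.344, 1.967, 0.103]
ft_force: [-1.8, -0.3, 2.6]
grip_width: 0.0152
finger_force: 59.5
```

Contact is made. Open and retreat along the tool.

Request:
move_arm([
  [0,0,0,0,0,0,100],
  [0,0,0,0,0,0,100],
  [0,0,0,0,0,0,100],
  [0,0,0,0,0,0,100],
  [0,0,0,0,0,0,100],
  [0,0,0,0,0,0,100],
  [0,0,-2,0,0,0,100],
  [0,0,-5,0,0,0,100],
  [0,0,-9,0,0,0,100],
  [0,0,-13,0,0,0,100],
  [0,0,-13,0,0,0,100],
])

```text
clock: 7.55
tool_pos: [0.4974, 0.1981, 0.1666]
orientation: [2.341, 1.964, 0.118]
ft_force: [0.7, 0.2, -0.4]
grip_width: 0.0857
finger_force: 0.0
```

Run:
```python
from h import *
M=model("wrist"); im=imaging.get_image("wrist"); cv2.imwrite("pics/w3.png",im)
print("bar",rect("wrist",blob(im,*YEL,(0,0,640,400)),.060,M))
row((.526,-.366,.17),Rt(-1.757))
```

```text
bar (array([504.8, 197.9], dtype=float32), array([ 16.7, 105.6], dtype=float32), 1.395)
row [-54.99  12.72   0.55] [ 0.083 -0.089  1.581] t 7.6 q [ 0.34  0.04  1.56 -0.05  1.45  0.51]
```

View pics/w3.png

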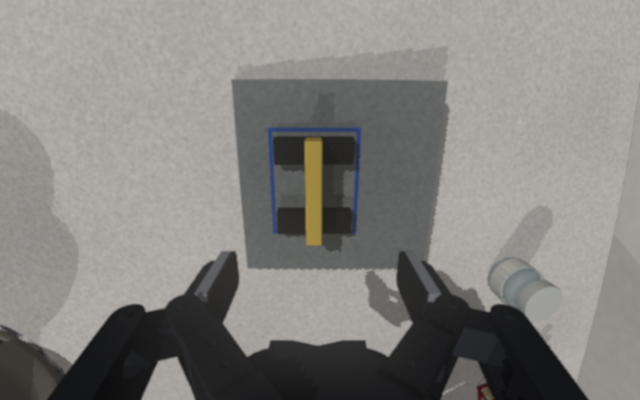

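The chock stands squarely in the outline (bar at (314,190), about 1 mm off centre). Next, over to the orange tube.

Request:
move_arm([
  [-4,1,-1,0,0,0.14,80],
  [-8,2,-1,0.01,-0.01,0.28,80],
  [-12,3,-1,0.02,-0.02,0.42,80],
  [-17,4,-1,0.03,-0.03,0.56,80],
  [-22,5,-1,0.04,-0.04,0.7,80],
  [-27,6,-1,0.05,-0.05,0.84,80],
  [-32,7.5,-1,0.05,-0.05,0.98,80],
  [-36,8.5,-1,0.06,-0.06,1.12,80],
  [-40,9.5,-1,0.07,-0.07,1.26,80],
  [-45,10.5,-1,0.08,-0.08,1.4,80],
  [-50,11.5,0,0.08,-0.09,1.54,80],
  [-55,12.7,0.5,0.083,-0.089,1.58,80],
  [-55,12.7,0.5,0.083,-0.089,1.58,80],
  [-55,12.7,0.5,0.083,-0.089,1.58,80],
  [-55,12.7,0.5,0.083,-0.089,1.58,80],
])

```text
clock: 9.1
tool_pos: [0.5243, -0.3656, 0.1672]
orientation: [3.126, -0.29, -0.011]
ft_force: [-0.5, -1.2, -0.5]
grip_width: 0.0683
finger_force: 0.0
```

Run:
```python
from h import *
M=model("wrist"); im=imaging.get_image("wrist"); cv2.imwrite("pics/w4.png",im)
for d in imaging.recognise("wrist","tube")[:2]: print(np.round(d["box"]),round(d["confidence"],2))
```

```text
[318. 188.  31. 114.] 0.61
```

View pics/w4.png

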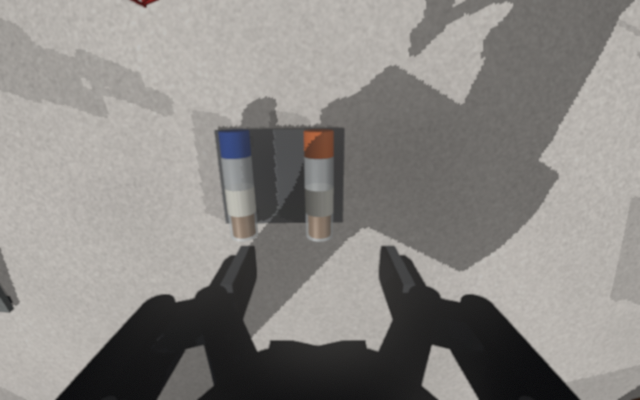

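Orange-capped tube upright at columns 304–334, from its cap end (319,131) to its foot (318,241); blue-capped neighbour to its left at (237,185).

Run:
```python
from h import *
M=model("wrist")
a=pt("wrist",(319,131),.036,M);b=pt("wrist",(318,240.5),.027,M)
print(a,b,np.linalg.norm((a-b)[:2]),np.arctan2(a[1]-b[1],a[0]-b[0]))
ang=np.arctan2(a[1]-b[1],a[0]-b[0]); c=(a+b)/2
row((c[0],c[1],.014),Rt(ang-np.pi/2)); print(c,ang-np.pi/2)
```

```text
[ 0.57771513 -0.37707075  0.036     ] [ 0.45742646 -0.35385869  0.027     ] 0.12250780854246716 -0.19062656643413625
row [-0.61  0.1  15.43] [0.004 0.005 0.007] t 9.2 q [-0.66  0.4   1.12 -0.01  1.62  1.09]
[ 0.5175708  -0.36546472  0.0315    ] -1.7614228932290328
```

Request:
move_arm([
  [-0.3,0.1,4,0,0,0,80],
  [-0.3,0.1,8,0,0,0,80],
  [-0.3,0.1,11,0,0,0,80],
  [-0.3,0.1,13.5,0,0,0,80],
  [-0.3,0.1,14.8,0,0,0,80],
  [-0.3,0.1,15.4,0.004,0.005,0,80],
  [-0.3,0.1,15.4,0.004,0.005,0,80],
  [-0.3,0.1,15.4,0.004,0.005,0,0],
  [-0.3,0.1,15.4,0.004,0.005,0,0],
  [-0.3,0.1,15.4,0.004,0.005,0,0],
  [-0.3,0.1,15.4,0.004,0.005,0,0],
  [-0.3,0.1,15.4,0.004,0.005,0,0],
  [-0.3,0.1,15.4,0.004,0.005,0,0],
  [-0.3,0.1,15.4,0.004,0.005,0,0],
])

```text
clock: 10.6
tool_pos: [0.5211, -0.3672, 0.0154]
orientation: [-3.128, 0.291, -0.002]
ft_force: [-0.1, 4.9, 5.5]
grip_width: 0.0281
finger_force: 58.9
```

```bash
cat >> h.py <<'E'
nrm=np.array([-np.sin(.105)*np.cos(YAW),-np.sin(.105)*np.sin(YAW),np.cos(.105)])
ups=np.array([np.cos(.105)*np.cos(YAW),np.cos(.105)*np.sin(YAW),np.sin(.105)])
C=np.array([.5089,.1972,.020])
E
python3 -c "
from h import *
print(r.get_state()['ft_force']);row(C+ups*.060+nrm*.10,Rt(-.175,True))"
```

```text
[-0.14770455  4.92141206  5.52735431]
row [ -6.66 -55.31 -11.  ] [-0.082  0.081 -1.58 ] t 10.6 q [-0.67  0.53  1.27  0.    1.34  1.08]
```

Request:
move_arm([
  [0,0,-2,0,0,0,0],
  [0,0,-5,0,0,0,0],
  [0,0,-9,0,0,0,0],
  [0,-1,-12,0,0,0,0],
  [-0.5,-4,-12.5,0,0,-0.13,0],
  [-1,-8,-12.5,-0.01,0.01,-0.26,0],
  [-1.5,-12,-12.5,-0.02,0.02,-0.39,0],
  [-2,-16,-12.5,-0.02,0.02,-0.52,0],
  [-2.5,-20,-12.5,-0.03,0.03,-0.65,0],
  [-3,-24,-12.5,-0.04,0.04,-0.78,0],
  [-3.5,-28,-12.5,-0.05,0.05,-0.91,0],
  [-4,-32,-12.5,-0.06,0.06,-1.04,0],
  [-4.5,-36,-12.5,-0.06,0.06,-1.17,0],
  [-5,-40,-12.5,-0.07,0.07,-1.3,0],
  [-5.5,-44,-12.5,-0.08,0.08,-1.43,0],
  [-6,-48,-12,-0.08,0.08,-1.55,0],
  [-6.6,-52,-11.5,-0.082,0.081,-1.58,0],
  [-6.7,-55.3,-11,-0.082,0.081,-1.58,0],
  [-6.7,-55.3,-11,-0.082,0.081,-1.58,0],
  [-6.7,-55.3,-11,-0.082,0.081,-1.58,0],
])

```text
clock: 12.6
tool_pos: [0.5564, 0.1886, 0.124]
orientation: [2.344, 1.968, 0.1]
ft_force: [0.6, -0.3, -0.2]
grip_width: 0.028
finger_force: 59.3
```

Run:
```python
from h import *
M=model("wrist"); im=imaging.get_image("wrist"); cv2.imwrite("pics/w5.png",im)
s=r.get_state(); print(s["tool_pos"],s["ft_force"],s["grip_width"])
row(C+ups*.059+nrm*.012,Rt(-.175,True))
try: print("bar",rect("wrist",blob(im,*YEL,(0,0,640,400)),.060,M))
except Exception as e: print(e)
```

```text
[0.55661417 0.18782239 0.12429187] [ 0.62835001  0.56317653 -0.48028687] 0.027625514001616863
row [ 0.1  -0.01  8.66] [-0.002  0.001 -0.   ] t 12.65 q [ 0.29  0.22  1.44 -0.05  1.39  0.47]
bar (array([508.4, 197.7], dtype=float32), array([ 23.4, 107.1], dtype=float32), 1.394)
```

View pics/w5.png

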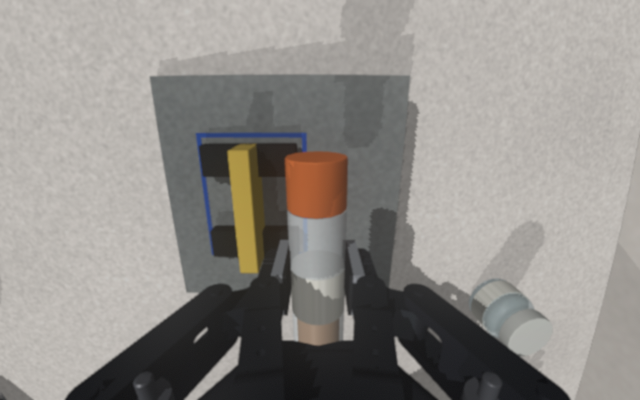

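Tube held parallel to the bar (tube column 317, bar column 245), about 4 mm off-centre toward the cap; I correct that while descending.

Request:
move_arm([
  [-0.3,0,4,0,0,0,0],
  [-0.3,0,7,0,0,0,0],
  [-0.3,0,8.3,0,0,0,0],
  [-0.3,0,8.9,0,0,0,0],
  [-0.3,0,9.1,0,0,0,0],
  [-0.3,0,9.2,0,0,0,0],
  [-0.3,0,9.2,0,0,0,0],
])

```text
clock: 13.35
tool_pos: [0.5661, 0.1838, 0.0342]
orientation: [2.344, 1.966, 0.104]
ft_force: [-0.1, 0.9, -0.5]
grip_width: 0.0281
finger_force: 59.3
```

```bash
python3 -c "
from h import *
s=r.get_state();print(s['tool_pos'],s['ft_force']);row(C+ups*.0555+nrm*.004,Rt(-.175,True))"
```

```text
[0.56610416 0.18383808 0.03422704] [-0.13685756  0.87698151 -0.52140178]
row [ 0.32 -0.43  0.4 ] [ 0. -0. -0.] t 13.35 q [ 0.27  0.33  1.49 -0.05  1.22  0.46]
```

Request:
move_arm([
  [0,0,0.2,0,0,0,0],
  [0,0,0.35,0,0,0,0],
  [0,0,0.4,0,0,0,0],
  [0,0,0.4,0,0,0,0],
])

```text
clock: 13.75
tool_pos: [0.566, 0.1837, 0.0299]
orientation: [2.344, 1.967, 0.102]
ft_force: [-3.8, -1.4, 6.0]
grip_width: 0.0278
finger_force: 60.1
```

Request:
move_arm([
  [0,-0.1,-0.05,0,0,0,0],
  [0,-0.2,-0.05,0,0,0,0],
  [0,-0.3,-0.05,0,0,0,0],
  [0,-0.35,-0.05,0,0,0,0],
  [0,-0.35,-0.05,0,0,0,0],
])

```text
clock: 14.25
tool_pos: [0.5628, 0.1843, 0.0296]
orientation: [2.344, 1.966, 0.103]
ft_force: [1.9, -0.1, 5.1]
grip_width: 0.0279
finger_force: 59.8
```

Request:
move_arm([
  [0,-0.35,-0.05,0,0,0,45],
  [0,-0.35,-0.05,0,0,0,55],
  [0,-0.35,-0.05,0,0,0,55],
  [0,-0.35,-0.05,0,0,0,55],
  [0,-0.35,-0.05,0,0,0,55],
  [0,-0.35,-0.05,0,0,0,55],
])

```text
clock: 14.85
tool_pos: [0.5587, 0.1848, 0.0289]
orientation: [2.345, 1.967, 0.1]
ft_force: [0.5, 0.5, 0.3]
grip_width: 0.0471
finger_force: 0.0
```

Request:
move_arm([
  [0,0.25,-0.5,0,0,0,55],
  [0,0.25,-1.5,0,0,0,55],
  [0,0.25,-3,0,0,0,55],
  [0,0.25,-5.5,0,0,0,55],
  [0,0.25,-9,0,0,0,55],
  [0,0.25,-13,0,0,0,55],
  [0,0.25,-15,0,0,0,55],
  [0,0.25,-15,0,0,0,55],
])

```text
clock: 15.65
tool_pos: [0.5476, 0.1878, 0.1845]
orientation: [2.342, 1.964, 0.113]
ft_force: [-0.9, -0.1, -0.2]
grip_width: 0.0467
finger_force: 0.0
```

Run:
```python
from h import *
M=model("wrist"); im=imaging.get_image("wrist"); cv2.imwrite("pics/w6.png",im)
q,w=rect("wrist",blob(im,*YEL,(0,0,640,400)),.060,M),rect("wrist",blob(im,*ORG,(0,0,640,400)),.042,M)
print(q,w)
c=np.r_[q[0]/1000,0]+.04*np.sin(.105)*np.array([np.cos(YAW),np.sin(YAW),0])
d=(np.r_[w[0]/1000,0]-c)[:2]; print("cap rel chock: up",d@[np.cos(YAW),np.sin(YAW)],"across",d@[-np.sin(YAW),np.cos(YAW)])
t=imaging.get_image("top"); print("bluecap",rect("top",blob(t,*BLUE,(410,160,440,240)),.03))
```

```text
(array([506.4, 197.2], dtype=float32), array([ 21. , 104.7], dtype=float32), 1.404) (array([566.1, 229.7], dtype=float32), array([26.3, 27.2], dtype=float32), 2.946)
cap rel chock: up 0.04893738537581809 across 0.042397869280205974
bluecap (array([ 582.8, -291.9], dtype=float32), array([26.6, 30.5], dtype=float32), 1.435)
```

View pics/w6.png

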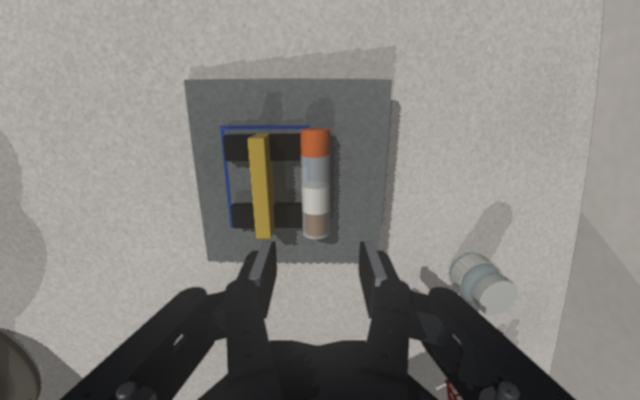

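The tube (column 316, rows 128–238) lies against both feet, parallel to the bar and centred; the chock is still in the outline and the blue tube hasn't moved.

```bash
python3 -c "
from h import *
print(r.finish_job())"
```

```text
the job is handed in; nothing more can be done
None
```

I handed the job in after about 16 s of robot time: the chock is square in the outline, the orange-capped tube rests centred against its uphill feet, and the blue-capped tube has not moved; no verdict was returned.

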